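# Hold the water tap open for a flush

### The job

Flush the coffee bar's water tap: first turn the wing handle on top of the steel unit to half open (45 degrees, its nose over the middle tick) while the pull is still home, then draw the spring-return U-shaped pull out of the unit's front until its cross bar is level with the upright fin of the marker clip beside it, and keep it there with the gripper. Finish while still holding it at the mark (do not let go, nothing else may prop it), with the valve still half open and the cups, jars and tools around it left where they stand.

Things in the scene. Friction and masses are not known exactly. Their poses are not given: they have to be found in the camera images.
- unit: steel water tap unit, fixed: box 160 deep (x), 200 wide (y), top 100 mm up. Origin under its centre on the counter. Its -x is the front face (80 mm from the origin), roughly towards the robot; +y is left as the robot sees it. Gooseneck spout on the left of its top (x=-10, y=+60 to +173, up to 243 high), round gauge at the rear (x=+56, y=+10, up to 169 high)
- valve (a joint): opening of the supply valve, rad: 0 closed, 1.571 fully open, 0.785 half open (nose over the middle of three raised black ticks). Grows counter-clockwise seen from above; the nose points along the unit's -x at 0, along its -y at 1.571. Stays where it is left; takes about 0.12 N m to turn
- valve_grip (a point): centre of the valve's wing handle, on its vertical axis, 140 mm up, at x=-25, y=-45 mm in the unit's frame. Dark steel bar 60 long, 12 thick, 24 tall (128 to 152 mm up) with an 8 mm nose to 42 mm from the axis at one end. Brass boss below, radius 16, to 115 mm up. The bar lies along this point's x, nose at -x
- slide (a joint): how far the tap's spring-return pull is drawn out of the front, m: 0 home, 0.075 end of travel, moving along the unit's -x. The spring pulls it home with about 4 N at 0 and 120 N/m more as it is drawn (11 N at 0.055); let go, it snaps back
- bar_mid (a point): middle of the pull's cross bar: black round bar 14 thick, 90 long along the unit's y, 85 mm up. Two 10 mm steel rods at its ends (y=+45, -45) run into the unit's front: a U lying flat, open above and below between the rods. At home the bar's axis is 62 mm out from the front face (x=-142, y=0 in the unit's frame). Axes as the unit's
- marker: the mark: aluminium clip fixed on a 10 mm rail beside the pull, with an upright fin 4 thick (x), 22 wide (y), top 113 mm up. Origin in the clip on the rail's axis, 70 mm up, at y=+80 in the unit's frame, 30 to 55 mm farther out than the bar at home; axes as the unit's. The pull is at the mark when the bar's axis is level with the fin: bar_mid at x=0 in this frame
- server: glass coffee server, open cylinder, radius about 45 mm, height 130 mm, standing under the spout; origin under its centre; loose, not part of the job
- cup: white mug, radius about 38 mm, height 75 mm, on the right of the unit; origin under its centre; loose, not part of the job
- tamper: coffee tamper, steel disc 58 mm across with a dark wooden knob, 88 mm tall, standing left of the pull; origin under its centre; loose, not part of the job
- syrup: amber glass bottle, 68 mm across, 210 mm tall, far left; origin under its centre; loose, not part of the job
- beans: glass jar, 90 mm across, 130 mm tall, on the right; origin under its centre; loose, not part of the job
- milk_jug: steel milk jug with a handle, radius about 42 mm, 100 mm tall, far left; origin under its centre; loose, not part of the job
- spoon: steel spoon 160 mm long lying flat on the right; origin at its underside; loose, not part of the job

How it is judged:
On the way, in this order (a step that is already met when the one before it is completed fails the run):
1. the valve stands half open while the pull is still home (value of joint valve between 0.665 and 0.905 rad and velocity of joint valve between -0.1 and 0.1 rad/s and value of joint slide below 0.008 m), for 0.3 s.
2. the fingers hold the pull's bar level with the marker's fin, valve still half open (x of bar_mid in the frame of marker between -0.006 and 0.006 m and velocity of joint slide between -0.02 and 0.02 m/s and contact force between slide and the fingers above 3 N and value of joint valve between 0.665 and 0.905 rad), for 0.3 s.
At the end, for the whole second after the job is handed in: The pull's bar is within 6 mm of the marker's fin along the pull's travel and at rest, carried by the gripper's fingers (more than 3 N on it) and by nothing else; the valve is still at 0.785 rad within 0.12 rad; every loose thing is within 30 mm of where it started (all of step 2 and contact force between slide and server below 0.3 N and contact force between slide and cup below 0.3 N and contact force between slide and tamper below 0.3 N and contact force between slide and syrup below 0.3 N and contact force between slide and beans below 0.3 N and contact force between slide and milk_jug below 0.3 N and contact force between slide and spoon below 0.3 N and distance of each of server, cup, tamper, syrup, beans, milk_jug, spoon from where it was at the start of the episode below 0.03 m); the arm keeps its last pose, push and grip.
It fails at once if a cup, jar, bottle, jug or tool nearby is knocked away by more than 40 mm (distance of any of server, cup, tamper, syrup, beans, milk_jug, spoon from where it was at the start of the episode above 0.04 m).
It fails at once if a standing thing is tipped over (angle between any of server, cup, tamper, syrup, beans, milk_jug's own z axis and vertical above 0.6 rad).
It also fails if it takes over 48 s, if anything falls off the work surface, if the arm or the gripper's body presses on something with over 40 N, if the wrist force passes 120 N, or if a joint passes its speed limit or range.

### The arm

A 6-joint arm with a two-finger parallel gripper is mounted at the origin on the work surface. World frame = base frame: x ahead of the robot, y to its left, z up, the work surface at z = 0. Lengths are in m, angles in rad, forces in N, time in s.
With the tool pointing down it reaches from about 0.375 to 0.9 m from the base axis. Payload 3.1 kg.
Tool frame: the origin (TCP) lies on the centre line of the jaws, within the pads' length; the fingertips stand 19 mm ahead of it and the grasp point (between the pads) is the TCP; z points along the fingers, y is the line along which they close (so a half turn about z gives the same grasp; the last joint's range is limited). The gripper opens to 85 mm and grips with 20 to 120 N. Pads are 22 mm wide; open, the fingers measure 114 mm over their backs; the gripper's body (76 mm by 85 mm) begins 54 mm behind the grasp point. The pads swing forward as they close: fully open they stand 13 mm farther back than shut.
Start: joints at [1.145, 0.527, 1.433, -0, 1.181, -0.178], TCP at [0.153, 0.606, 0.25] pointing down, gripper open.
Joint ranges: [-3.08, 3.08], [-0.75, 2.2], [0.22, 2.44], [-1.43, 4.57], [0, 2.65], [-2.85, 2.85]. Speed limits (rad/s): [2.79, 2.79, 3.14, 3.14, 3.14, 3.14].

### API

Orientations are given as a unit quaternion [x, y, z, w].
In Python, from station import manip, cams, sign_off gives the robot as it stands.
- The arm moves only by the tool carry_out, never from a script. Its argument "targets" is a list that holds one entry, the list of rows, each a list of 7 numbers: the shift along the tool's x, y, z in cm, then the turn, a rotation vector about the tool's x, y, z in degrees, then the finger opening in cm, from 0 to 8.54. A call has 1 to 12 rows; each row is the pose to reach, as a shift and turn from the pose commanded when the call began, along the tool's axes at that moment; what a row does not reach only later rows make up. A row lasts 1/12 s, in which the tool goes at most 41.7 mm and 7.16 degrees, less where a joint would pass 70% of its speed; a pose out of reach is approached as far as the arm can. A call with a gripper value outside its range is refused whole. The fingers move at their own pace and stop on an object; "force" is the grip in N (left out, the last holds). Time passes only in rows, so rows that repeat a pose let the fingers close. It gives the time, the measured TCP pose, the force, the opening and the grip force at its end, in the units of the state.
- manip.sense(): the state, without advancing time (a new reading comes with each control period).
- cams.snapshot(name): name is "scene" or "top"; returns the picture (480x640x3 uint8, red, green, blue); there is no depth.
- cams.camera_info(name): a dict with "K" (3x3 intrinsics, pixels), "k1" (the pictures are not rectified: a ray, as slopes to the right and down, at radius r is drawn at 1 + k1 r^2 times it, then the intrinsics apply), "T" (4x4, takes a point from camera to world coordinates). Camera axes: x right, y down, z forward; pixel columns grow to the right and rows downward; lengths in m; the calibration is good to about 2 mm. A picture is of the moment at which its call begins. camera_info takes no time and is no camera call.
- sign_off(): hands the job in; it is judged then, once.
The state is a dict: "t": time; "q": joint angles; "qd": joint speeds; "tau": joint torques, N m; "tcp_pos": TCP position; "tool_rot": TCP orientation; "force": force on the tool from outside, world axes, zero at the start; "ft_torque": the same for the moment, N m; "finger_gap": opening from 0.0 (shut) to 1.0 (fully open); "gripper_force": force on a finger pad.
Only numpy, scipy, OpenCV 4.12 (cv2) and the standard library are available. Lean on these libraries where they do the work, as an engineer would, in place of code of your own. Each camera call takes 0.05 s, during which the arm holds its last target. There are 200 camera calls.

## Working session

There is one attempt and no reset: what is moved stays moved. The work goes in short steps, Python scripts to look and compute and a tool call to move; the robot and the scene stay as the last step left them, time stands still between calls to the robot, and variables do not carry over. Pictures are saved under pics/ and viewed, at most 10 in all, crops included, and the job is handed in when it is done.

Besides the shell and the picture viewer there is one more tool, called after "Emit:" in YAML: its name, and indented under it one key for each argument. carry_out: Moves the arm, as the interface text tells. Its arguments: {"type":"object","properties":{"targets":{"type":"array"},"force":{"type":"number"}},"required":["targets"]}

```bash
mkdir -p pics; ls; python3 - <<'E'
from station import manip,cams
import cv2,numpy as np
np.set_printoptions(precision=4,suppress=True)
for n in("scene","top"):
    im=cams.snapshot(n); cv2.imwrite(f"pics/{n}0.png",im[:,:,::-1]); i=cams.camera_info(n); print(n,i["K"],i["k1"],i["T"])
print(manip.sense())
E
```

```text
pics
scene [[440.5303   0.     315.8017]
 [  0.     440.5303 238.279 ]
 [  0.       0.       1.    ]] -0.03585459909650557 [[-0.6886  0.4776 -0.5456  1.1758]
 [ 0.7249  0.4693 -0.5042  0.5986]
 [ 0.0153 -0.7427 -0.6694  0.8661]
 [ 0.      0.      0.      1.    ]]
top [[537.5983   0.     324.8611]
 [  0.     537.5983 234.6078]
 [  0.       0.       1.    ]] -0.07568074103134663 [[-0.0125 -0.9976  0.0687  0.4658]
 [-0.9997  0.0111 -0.0206  0.0233]
 [ 0.0198 -0.069  -0.9974  1.4324]
 [ 0.      0.      0.      1.    ]]
{'t': 0.1, 'q': array([ 1.1455,  0.5284,  1.4338, -0.    ,  1.1814, -0.1785]), 'qd': array([ 0.0013, -0.0014, -0.0029,  0.0013,  0.0013, -0.0011]), 'tau': array([ -0.0003, -44.3309, -17.8585,  -0.0003,   0.0039,   0.    ]), 'tcp_pos': array([0.1524, 0.6055, 0.2494]), 'tool_rot': array([ 0.1231,  0.9924, -0.0009, -0.0003]), 'force': array([-0.1439, -0.5178,  0.2399]), 'ft_torque': array([-0.0353,  0.0018,  0.0026]), 'gripper_force': 0.0, 'finger_gap': 1.0030494770339144}
```

View pics/scene0.png

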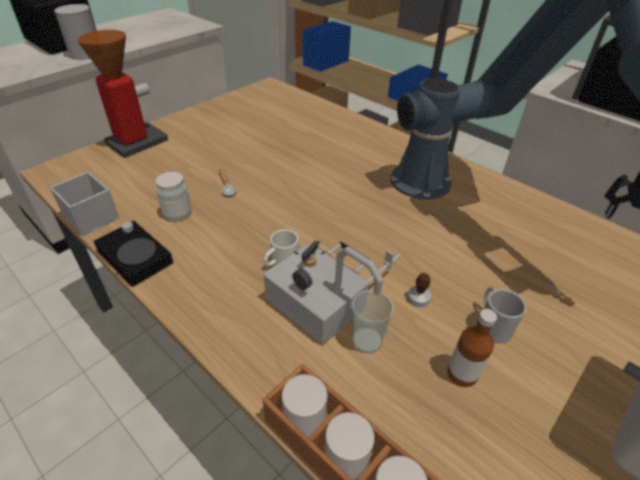

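View pics/top0.png

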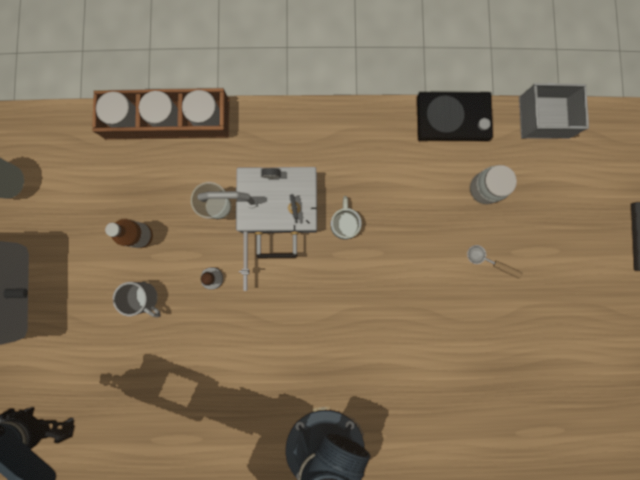

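The pictures show the unit in the top view at about (277,198), the cross bar at about (276,256), the valve at about (294,208), the rail at x≈246 with the clip at about (245,271), the tamper at (210,278) and the mug at (347,222). I'll zoom in to measure.

```bash
cat > h.py <<'E'
import numpy as np,cv2
from station import manip,cams
from scipy.spatial.transform import Rotation as R
np.set_printoptions(precision=4,suppress=True)
def ray(n,uv):
    i=cams.camera_info(n);K=np.array(i["K"]);T=np.array(i["T"])
    d=np.array([(uv[0]-K[0,2])/K[0,0],(uv[1]-K[1,2])/K[1,1]]);s=d.copy()
    for _ in range(20): s=d/(1+i["k1"]*(s@s))
    return T[:3,3],T[:3,:3]@np.array([*s,1])
def plane(n,uv,z):
    o,d=ray(n,uv); return o+d*(z-o[2])/d[2]
def proj(n,p):
    i=cams.camera_info(n);K=np.array(i["K"]);T=np.array(i["T"])
    c=T[:3,:3].T@(np.array(p)-T[:3,3]);s=c[:2]/c[2];s=s*(1+i["k1"]*(s@s))
    return K[:2,:2]@s+K[:2,2]
def crop(n,x0,y0,x1,y1,f,name):
    im=cams.snapshot(n)[:,:,::-1]
    c=cv2.resize(im[y0:y1,x0:x1],None,fx=f,fy=f,interpolation=cv2.INTER_CUBIC)
    cv2.imwrite(f"pics/{name}.png",c); return im
E
python3 - <<'E'
from h import *
crop("top",195,155,375,300,4,"t1"); crop("scene",240,210,440,360,4,"s1")
E
```

```text
(no output)
```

View pics/t1.png

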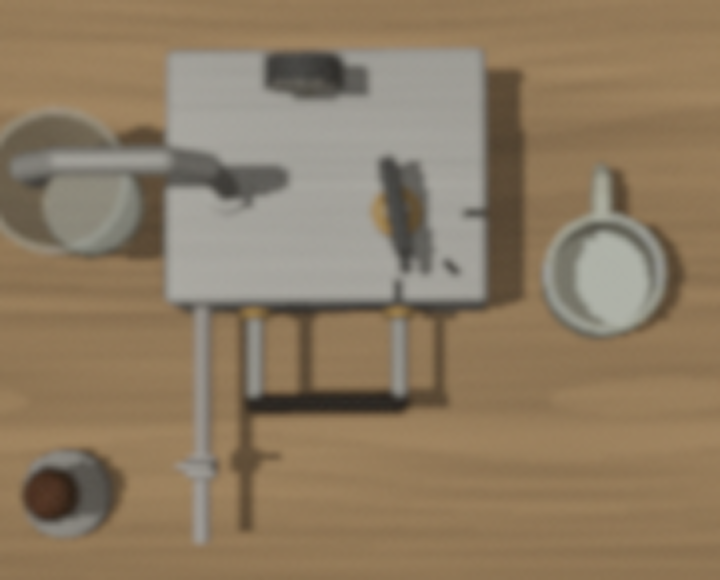

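View pics/s1.png

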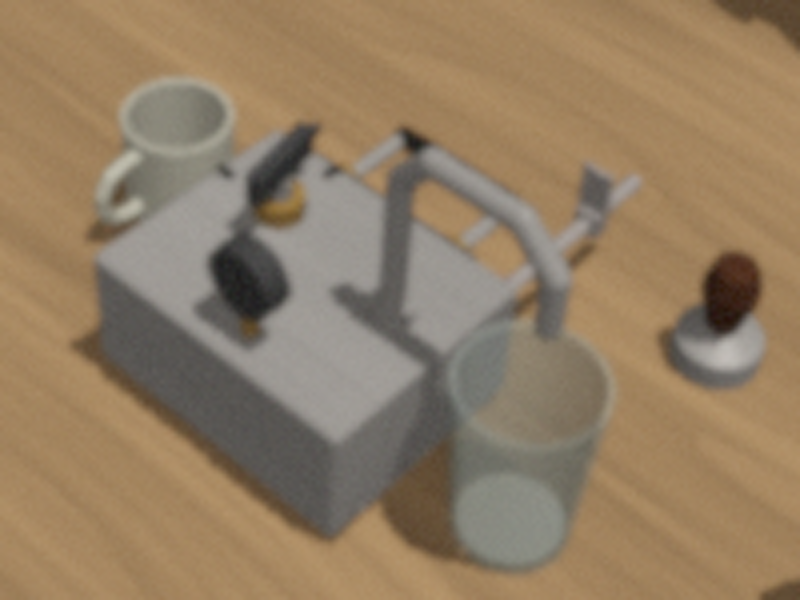

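The top crop shows the unit top with corners at (166,50), (486,50), (487,303) and (167,303). The handle runs from (390,158) to its nose at (405,270), nearly closed. The bar runs (247–408, 403), and the fin is at about (197,467), spanning x 178–218.

```bash
cat > m.py <<'E'
from h import *
c=lambda u,v:(195+(u+.5)/4-.5,155+(v+.5)/4-.5)
s=lambda u,v:(240+(u+.5)/4-.5,210+(v+.5)/4-.5)
P=lambda u,v,z:plane("top",c(u,v),z)
def meet(a,b):
    (o,d),(p,e)=ray("top",a),ray("scene",b)
    t=np.linalg.lstsq(np.c_[d,-e],p-o,rcond=None)[0]; A,B=o+d*t[0],p+e*t[1]; return (A+B)/2,np.linalg.norm(A-B)
C=[P(*q,.1) for q in[(166,50),(486,50),(487,303),(167,303)]]
ctr=sum(C)/4
ex=(C[0]+C[1]-C[2]-C[3])[:2]; ey=(C[0]+C[3]-C[1]-C[2])[:2]
y1=np.arctan2(ex[1],ex[0]);y2=np.arctan2(-ey[0],ey[1]);print("yaw",y1,y2,"size",np.hypot(*ex)/2,np.hypot(*ey)/2,"ctr",ctr)
yaw=(y1+2*y2)/3;Rz=np.array([[np.cos(yaw),-np.sin(yaw)],[np.sin(yaw),np.cos(yaw)]])
U=lambda p:Rz.T@(np.array(p)[:2]-ctr[:2])*1000
W=lambda x,y:ctr[:2]+Rz@np.array([x,y])/1000
print("bar L/R",U(P(247,403,.085)),U(P(408,403,.085)))
for v in(461,467,472):print("fin",v,U(P(197,v,.113)),U(P(197,v,.085)))
a,b=U(P(390,158,.152)),U(P(405,270,.152));print("handle",a,b,np.degrees(np.arctan2(-(b-a)[1],-(b-a)[0])))
print("fin top stereo",*[ (U(p),p[2],e) for p,e in[meet(c(178,467),s(585,167)),meet(c(218,467),s(609,182))]])
print("scene corner chk",[(proj("scene",[*W(*q),.1])-[240,210]+.5)*4-.5 for q in[(80,100),(80,-100),(-80,-100),(-80,100)]])
print("valve",W(-25,-45),"bar",W(-142,0))
for n,q,z in[("tamper",(66,495),.01),("cup",(605,275),.075),("server rim",(60,180),.13)]:print(n,U(P(*q,z)),P(*q,z))
E
python3 m.py
```

```text
yaw -0.00147026646126103 -0.010767988263536815 size 0.15909925433159677 0.19961218765125982 ctr [0.649  0.1159 0.1   ]
bar L/R [-140.9811   50.5415] [-141.3583  -50.1974]
fin 461 [-177.225    78.0349] [-177.1121   81.687 ]
fin 467 [-180.8899   78.0204] [-180.8548   81.6722]
fin 472 [-183.9431   78.0084] [-183.9728   81.66  ]
handle [  3.5283 -41.749 ] [-63.958  -50.6912] 7.547970364724761
fin top stereo (array([-175.4725,   81.4889]), np.float64(0.11863744387976799), np.float64(0.018158588997799523)) (array([-185.664 ,   74.3012]), np.float64(0.0945886812789995), np.float64(0.016695832228180458))
scene corner chk [array([337.3227, 441.1117]), array([ 93.0681, 251.2193]), array([281.0653, 123.4525]), array([523.335 , 285.0415])]
valve [0.6237 0.0711] bar [0.507 0.117]
tamper [-198.9359  177.8683] [0.4515 0.2953 0.01  ]
cup [ -60.4005 -174.85  ] [ 0.5873 -0.0584  0.075 ]
server rim [ -6.0779 160.4063] [0.6442 0.2764 0.13  ]
```

```bash
cat >> h.py <<'E'
def down(yawdeg): # tool x at yawdeg, z down
    a=np.radians(yawdeg);x=np.array([np.cos(a),np.sin(a),0]);z=np.array([0,0,-1.]);return R.from_matrix(np.c_[x,np.cross(z,x),z])
def rel(wps):
    s=manip.sense();r0=R.from_quat(s["tool_rot"]);p0=s["tcp_pos"]
    print("t",s["t"],"p",p0,"yaw",np.degrees(np.arctan2(*r0.as_matrix()[[1,0],0])),"f",s["force"],"gap",s["finger_gap"],"gf",s["gripper_force"])
    for p,y in wps: print(r0.inv().apply(np.array(p)-p0)*100,np.degrees((r0.inv()*down(y)).as_rotvec()))
E
python3 - <<'E'
from h import *
rel([((.153,.606,.33),166),((.40,.35,.33),90),((.624,.071,.33),7),((.624,.071,.147),7)])
E
```

```text
t 0.2 p [0.1525 0.6057 0.2497] yaw 165.85986600305117 f [ 0.5938  0.2743 -0.0671] gap 0.9982630596809314 gf 0.0
[-0.0395  0.0331 -8.028 ] [-0.0746 -0.0133 -0.1401]
[-30.245  -18.7571  -8.0105] [-0.0721  0.0382 75.8599]
[-58.7821 -40.3396  -7.989 ] [ -0.0376   0.1    158.8598]
[-58.7863 -40.3158  10.311 ] [ -0.0376   0.1    158.8598]
```

Emit:
carry_out:
  targets:
    - [[0, 0, -4, 0, 0, 0, 5], [0, 0, -8, 0, 0, 0, 5], [-30.2, -18.8, -8, 0, 0, 76, 5], [-30.2, -18.8, -8, 0, 0, 76, 5], [-30.2, -18.8, -8, 0, 0, 76, 5], [-30.2, -18.8, -8, 0, 0, 76, 5], [-30.2, -18.8, -8, 0, 0, 76, 5], [-30.2, -18.8, -8, 0, 0, 76, 5], [-30.2, -18.8, -8, 0, 0, 76, 5], [-30.2, -18.8, -8, 0, 0, 76, 5], [-30.2, -18.8, -8, 0, 0, 76, 5], [-30.2, -18.8, -8, 0, 0, 76, 5]]
  force: 30

```text
t: 1.2
tcp_pos: [0.4031, 0.3466, 0.3302]
tool_rot: [0.685, 0.729, 0.0, 0.001]
force: [-0.4, 0.3, -0.2]
finger_gap: 0.582
gripper_force: 0.0
```

```bash
python3 - <<'E'
from h import *
rel([((.40,.35,.33),90),((.624,.071,.33),7)])
E
```

```text
t 1.2 p [0.4031 0.3466 0.3302] yaw 93.55674979890084 f [-0.35    0.2753 -0.2334] gap 0.5821553547151085 gf 0.0
[ 0.3597 -0.2917  0.0206] [0.0977 0.0852 3.5568]
[-28.8762  20.3342   0.0999] [ 0.1428 -0.001  86.5568]
```

Emit:
carry_out:
  targets:
    - [[-28.9, 20.3, 0, 0, 0, 84, 5], [-28.9, 20.3, 0, 0, 0, 84, 5], [-28.9, 20.3, 0, 0, 0, 84, 5], [-28.9, 20.3, 0, 0, 0, 84, 5], [-28.9, 20.3, 0, 0, 0, 84, 5], [-28.9, 20.3, 0, 0, 0, 84, 5], [-28.9, 20.3, 0, 0, 0, 84, 5], [-28.9, 20.3, 0, 0, 0, 84, 5], [-28.9, 20.3, 0, 0, 0, 84, 5], [-28.9, 20.3, 0, 0, 0, 84, 5], [-28.9, 20.3, 0, 0, 0, 84, 5], [-28.9, 20.3, 0, 0, 0, 84, 5]]

```text
t: 2.2
tcp_pos: [0.6235, 0.0758, 0.3296]
tool_rot: [0.996, 0.086, -0.001, -0.0]
force: [0.3, 0.5, 0.1]
finger_gap: 0.588
gripper_force: 0.0
```

Emit:
carry_out:
  targets:
    - [[0, 0, 0, 0, 0, 0, 5], [0, 0, 0, 0, 0, 0, 5], [0, 0, 0, 0, 0, 0, 5]]

```text
t: 2.45
tcp_pos: [0.6232, 0.0769, 0.3302]
tool_rot: [0.996, 0.09, -0.0, -0.0]
force: [1.2, -0.8, 0.2]
finger_gap: 0.587
gripper_force: 0.0
```

```bash
python3 - <<'E'
from h import *
rel([((.6237,.0711,.20),7),((.6237,.0711,.147),7)])
E
```

```text
t 2.45 p [0.6232 0.0769 0.3302] yaw 10.367376976970014 f [ 1.246  -0.7922  0.1875] gap 0.5873009393363264 gf 0.0
[-0.055   0.5808 13.0195] [-0.0035  0.0152  3.3674]
[-0.0536  0.5811 18.3195] [-0.0035  0.0152  3.3674]
```

Emit:
carry_out:
  targets:
    - [[0, 0.58, 4, 0, 0, 3.4, 5], [0, 0.58, 8, 0, 0, 3.4, 5], [0, 0.58, 11, 0, 0, 3.4, 5], [0, 0.58, 13, 0, 0, 3.4, 5], [0, 0.58, 13, 0, 0, 3.4, 5], [0, 0.58, 13, 0, 0, 3.4, 5]]

```text
t: 2.95
tcp_pos: [0.6239, 0.0713, 0.1995]
tool_rot: [0.998, 0.06, -0.001, -0.0]
force: [-0.2, 0.7, 0.9]
finger_gap: 0.585
gripper_force: 0.0
```

```bash
python3 - <<'E'
from h import *
crop("scene",240,170,440,320,4,"s2");rel([((.6237,.0711,.147),7)])
E
```

```text
t 3.0 p [0.6252 0.0712 0.2012] yaw 6.895930415808395 f [-0.0846  0.0768 -0.3517] gap 0.5838581073264251 gf 0.0
[-0.1542 -0.0122  5.4184] [ 0.0162 -0.0813 -0.1041]
```

View pics/s2.png

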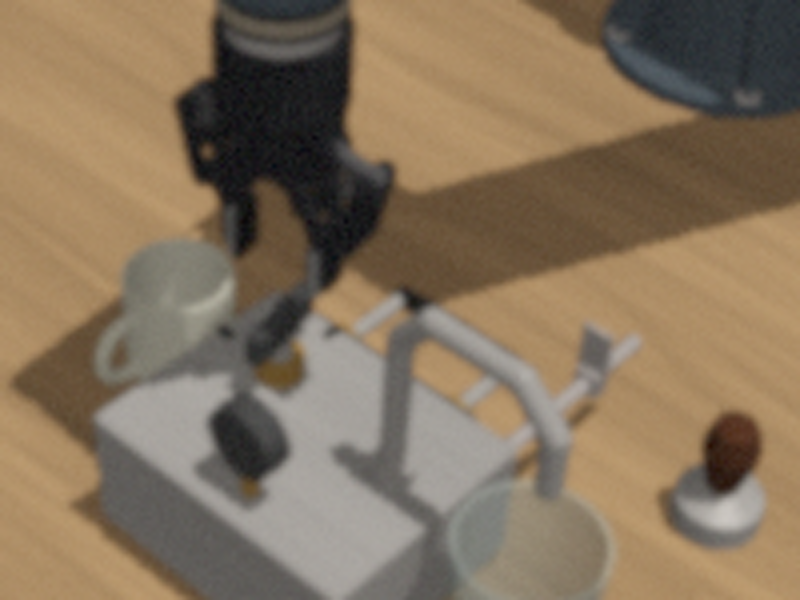

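The fingers straddle the handle, with tips at about (240,250) and (315,290) and the handle at (278,320) below and between them. I'll descend and close.

Emit:
carry_out:
  targets:
    - [[0, 0, 2, 0, 0, 0, 5], [0, 0, 4, 0, 0, 0, 5], [0, 0, 5.2, 0, 0, 0, 5], [0, 0, 5.2, 0, 0, 0, 3], [0, 0, 5.2, 0, 0, 0, 2], [0, 0, 5.2, 0, 0, 0, 1], [0, 0, 5.2, 0, 0, 0, 0.6], [0, 0, 5.2, 0, 0, 0, 0.6], [0, 0, 5.2, 0, 0, 0, 0.6], [0, 0, 5.2, 0, 0, 0, 0.6]]
  force: 30

```text
t: 3.83
tcp_pos: [0.6258, 0.0712, 0.1501]
tool_rot: [0.998, 0.06, 0.002, 0.0]
force: [0.5, 0.6, 7.0]
finger_gap: 0.132
gripper_force: 32.2
```

```bash
python3 - <<'E'
from h import *
rel([((.6237,.0711,.147),44.5)])
E
```

```text
t 3.8333 p [0.6258 0.0712 0.1501] yaw 6.854373235465348 f [0.5386 0.6367 7.0465] gap 0.13218436860950367 gf 32.23306596279144
[-0.2054 -0.0193  0.3059] [  0.1013  -0.2003 -37.6456]
```

Emit:
carry_out:
  targets:
    - [[-0.1, 0, 0, 0, 0, -4, 0.6], [-0.1, 0, 0, 0, 0, -9, 0.6], [-0.1, 0, 0, 0, 0, -14, 0.6], [-0.1, 0, 0, 0, 0, -19, 0.6], [-0.1, 0, 0, 0, 0, -24, 0.6], [-0.1, 0, 0, 0, 0, -29, 0.6], [-0.1, 0, 0, 0, 0, -34, 0.6], [-0.1, 0, 0, 0, 0, -37.6, 0.6], [-0.1, 0, 0, 0, 0, -37.6, 0.6], [-0.1, 0, 0, 0, 0, -37.6, 0.6], [-0.1, 0, 0, 0, 0, -37.6, 0.6], [-0.1, 0, 0, 0, 0, -37.6, 0.6]]

```text
t: 4.83
tcp_pos: [0.6253, 0.0719, 0.1501]
tool_rot: [0.926, 0.378, 0.003, 0.0]
force: [1.6, 3.0, 5.6]
finger_gap: 0.132
gripper_force: 31.8
```

```bash
python3 - <<'E'
from h import *
rel([])
E
```

```text
t 4.8333 p [0.6253 0.0719 0.1501] yaw 44.42649122148439 f [1.6041 2.9701 5.621 ] gap 0.13243015827835514 gf 31.810741424560547
```

Now release gently, rise, and check.

Emit:
carry_out:
  targets:
    - [[0, 0, 0, 0, 0, 0, 0.6], [0, 0, 0, 0, 0, 0, 0.6], [0, 0, 0, 0, 0, 0, 2], [0, 0, 0, 0, 0, 0, 4], [0, 0, 0, 0, 0, 0, 4.5], [0, 0, 0, 0, 0, 0, 4.5], [0, 0, -2, 0, 0, 0, 4.5], [0, 0, -5, 0, 0, 0, 4.5], [0, 0, -9, 0, 0, 0, 4.5], [0, 0, -13, 0, 0, 0, 4.5], [0, 0, -17, 0, 0, 0, 4.5]]

```text
t: 5.75
tcp_pos: [0.6227, 0.0707, 0.3194]
tool_rot: [0.926, 0.378, -0.001, -0.0]
force: [1.1, 0.4, 1.1]
finger_gap: 0.528
gripper_force: 0.0
```

```bash
python3 - <<'E'
from h import *
rel([((.42,.117,.32),89.4)])
E
```

```text
t 5.75 p [0.6227 0.0707 0.3194] yaw 44.421700382009284 f [1.1438 0.4151 1.0977] gap 0.5276790146221575 gf 0.0
[-11.2401 -17.4922  -0.022 ] [ -0.1065   0.049  -44.9783]
```

```bash
python3 - <<'E'
from h import *
rel([((.42,-.1,.32),89.4)])
E
```

```text
t 5.75 p [0.6227 0.0707 0.3194] yaw 44.421700382009284 f [1.1438 0.4151 1.0977] gap 0.5276790146221575 gf 0.0
[-26.4286  -1.9939  -0.0208] [ -0.1065   0.049  -44.9783]
```

Emit:
carry_out:
  targets:
    - [[-26.4, -2, 0, 0, 0, -45, 4], [-26.4, -2, 0, 0, 0, -45, 4], [-26.4, -2, 0, 0, 0, -45, 4], [-26.4, -2, 0, 0, 0, -45, 4], [-26.4, -2, 0, 0, 0, -45, 4], [-26.4, -2, 0, 0, 0, -45, 4], [-26.4, -2, 0, 0, 0, -45, 4], [-26.4, -2, 0, 0, 0, -45, 4], [-26.4, -2, 0, 0, 0, -45, 4], [-26.4, -2, 0, 0, 0, -45, 4]]

```text
t: 6.58
tcp_pos: [0.4214, -0.0997, 0.3185]
tool_rot: [0.711, 0.703, 0.0, 0.0]
force: [0.9, -0.1, 0.3]
finger_gap: 0.47
gripper_force: 0.0
```

```bash
python3 - <<'E'
from h import *
im=crop("top",195,155,375,300,4,"t2");rel([((.507,.117,.32),89.4)])
g=im.astype(int).sum(2)/3
print("bar rows 250-262",g[250:263,265:290].mean(1)); print("fin rows 266-277 cols 240-242 & 246-249",g[264:279,240:243].mean(1))
E
```

```text
t 6.6333 p [ 0.4217 -0.0994  0.3184] yaw 89.42225593566991 f [ 0.137  -0.0049 -0.207 ] gap 0.4669712697931715 gf 0.0
[21.7293  8.3154 -0.1536] [ 0.041  -0.0025  0.0223]
bar rows 250-262 [118.0533 111.8667  92.08    62.12    44.3067  43.5067  42.8133  54.24
  87.56   118.1733 130.9333 133.9333 134.2667]
fin rows 266-277 cols 240-242 & 246-249 [132.8889 132.2222 132.5556 133.3333 136.1111 136.1111 138.2222 152.1111
 149.6667 144.7778 138.2222 134.5556 134.5556 135.1111 134.5556]
```

View pics/t2.png

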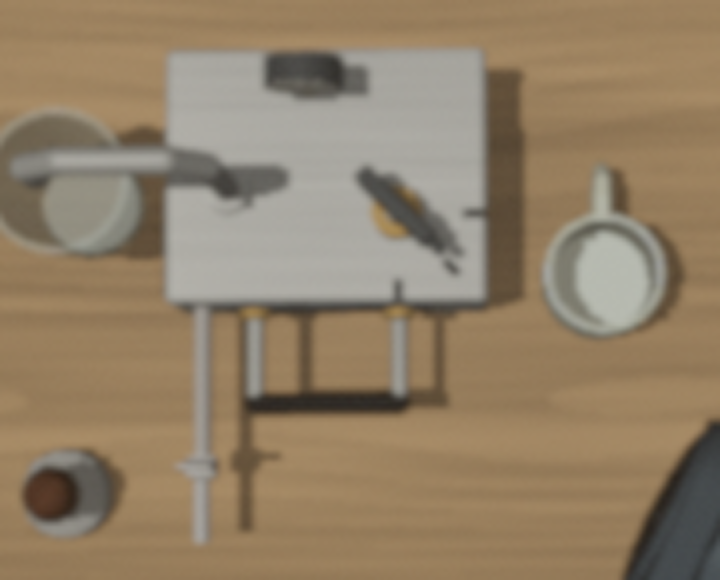

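The handle's nose now points at the middle tick, (460,253) against the tick at (452,267), and the pull is still home. Next I go above the bar.

Emit:
carry_out:
  targets:
    - [[21.7, 8.4, 0, 0, 0, 0, 4], [21.7, 8.4, 0, 0, 0, 0, 4], [21.7, 8.4, 0, 0, 0, 0, 4], [21.7, 8.4, 0, 0, 0, 0, 4], [21.7, 8.4, 0, 0, 0, 0, 4], [21.7, 8.4, 0, 0, 0, 0, 4], [21.7, 8.4, 4, 0, 0, 0, 4], [21.7, 8.4, 8, 0, 0, 0, 4], [21.7, 8.4, 12, 0, 0, 0, 4], [21.7, 8.4, 12, 0, 0, 0, 4], [21.7, 8.4, 12, 0, 0, 0, 4]]

```text
t: 7.55
tcp_pos: [0.506, 0.1176, 0.1964]
tool_rot: [0.71, 0.704, -0.002, -0.002]
force: [0.4, -0.4, 0.4]
finger_gap: 0.474
gripper_force: 0.0
```

```bash
python3 - <<'E'
from h import *
crop("scene",260,170,440,305,4,"s3");rel([((.5065,.117,.085),89.4)])
im=cv2.imread("pics/t2.png").astype(int).mean(2)[140:290,330:480]
m=(im<75).astype(np.uint8);n,l,s,c=cv2.connectedComponentsWithStats(m)
k=1+s[1:,4].argmax();print(s[k],cv2.minAreaRect(np.argwhere(l==k)[:,::-1].astype(np.float32)))
E
```

```text
t 7.6 p [0.5078 0.1174 0.1986] yaw 89.50287528329588 f [ 0.9304 -0.6027  1.3003] gap 0.4673644146463549 gf 0.0
[-0.041  -0.1338 11.3622] [-0.0039 -0.0053  0.1029]
[ 48  42  63  64 727] ((80.8159408569336, 72.49835205078125), (87.29039764404297, 15.264702796936035), 50.411865234375)
```

View pics/s3.png

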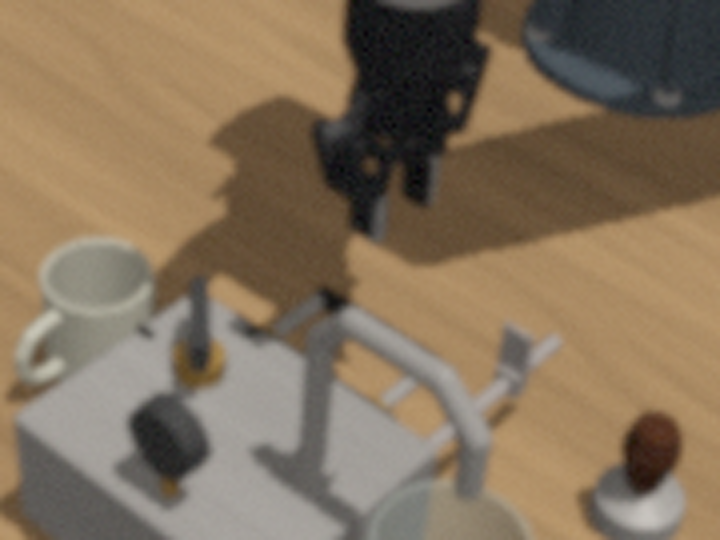

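The gripper is above the bar, its fingers at about (365,225) and (420,190) and the bar at (333,300), so the jaws line up across it. The valve sits at about 45°. Now descend and close.

Emit:
carry_out:
  targets:
    - [[0, -0.1, 3, 0, 0, 0, 4], [0, -0.1, 6, 0, 0, 0, 4], [0, -0.1, 9, 0, 0, 0, 4], [0, -0.1, 11.3, 0, 0, 0, 4], [0, -0.1, 11.3, 0, 0, 0, 4], [0, -0.1, 11.3, 0, 0, 0, 2.5], [0, -0.1, 11.3, 0, 0, 0, 1.5], [0, -0.1, 11.3, 0, 0, 0, 0.5], [0, -0.1, 11.3, 0, 0, 0, 0.5], [0, -0.1, 11.3, 0, 0, 0, 0.5], [0, -0.1, 11.3, 0, 0, 0, 0.5], [0, -0.1, 11.3, 0, 0, 0, 0.5]]
  force: 60

```text
t: 8.6
tcp_pos: [0.5075, 0.1167, 0.0881]
tool_rot: [0.71, 0.704, 0.002, 0.002]
force: [-0.7, 0.3, 7.5]
finger_gap: 0.137
gripper_force: 58.8
```

```bash
python3 - <<'E'
from h import *
rel([])
E
```

```text
t 8.6 p [0.5075 0.1167 0.0881] yaw 89.46034019052043 f [-0.6843  0.3142  7.4913] gap 0.13677140132000032 gf 58.81281316280365
```

Emit:
carry_out:
  targets:
    - [[0, -0.4, 0, 0, 0, 0, 0.5], [0, -0.9, 0, 0, 0, 0, 0.5], [0, -1.4, 0, 0, 0, 0, 0.5], [0, -1.9, 0, 0, 0, 0, 0.5], [0, -2.4, 0, 0, 0, 0, 0.5], [0, -2.9, 0, 0, 0, 0, 0.5], [0, -3.4, 0, 0, 0, 0, 0.5], [0, -3.8, 0, 0, 0, 0, 0.5], [0, -4.1, 0, 0, 0, 0, 0.5], [0, -4.1, 0, 0, 0, 0, 0.5], [0, -4.1, 0, 0, 0, 0, 0.5], [0, -4.1, 0, 0, 0, 0, 0.5]]

```text
t: 9.6
tcp_pos: [0.4726, 0.1168, 0.0881]
tool_rot: [0.711, 0.704, 0.006, 0.006]
force: [8.0, 0.1, 3.0]
finger_gap: 0.14
gripper_force: 58.9
```

```bash
python3 - <<'E'
from h import *
rel([]);crop("top",195,155,375,300,4,"t3");crop("scene",260,170,440,305,4,"s4")
E
```

```text
t 9.6 p [0.4726 0.1168 0.0881] yaw 89.43771114668735 f [8.0363 0.1067 3.049 ] gap 0.14032303758986797 gf 58.850807547569275
```

View pics/t3.png

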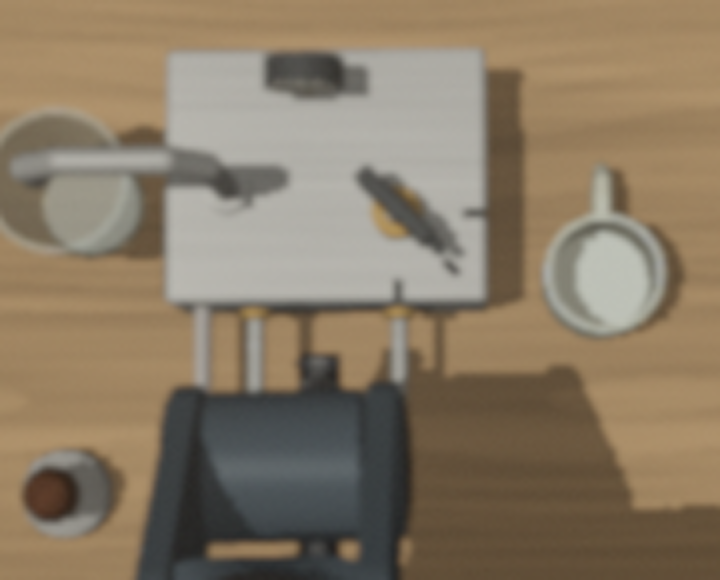

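View pics/s4.png

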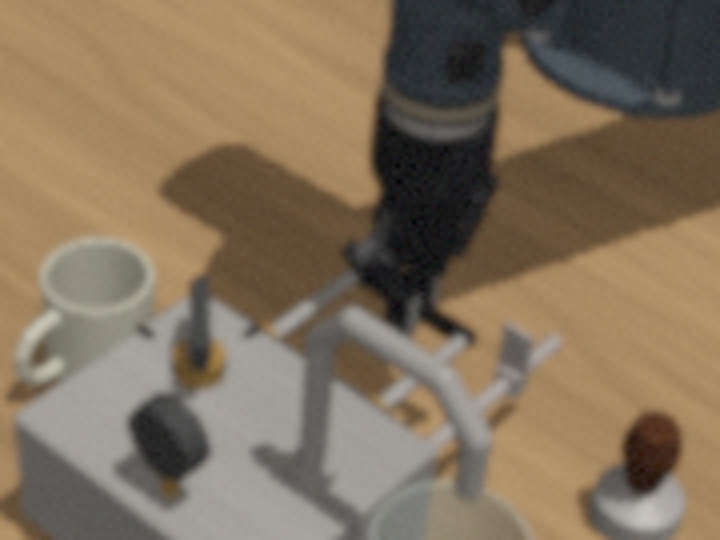

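The valve is unchanged in both views, and the tamper and cup are undisturbed. The arm hides the bar and fin from the top camera. In the scene crop the bar's left end is at about (470,335) and the fin top runs (502,325)–(530,335). I'll project candidate positions to check the gap.

```bash
cat > c.py <<'E'
exec(open("m.py").read().split("print(\"bar L/R")[0].replace("print(","(lambda *a:0)("))
q=lambda x,y,z:(proj("scene",[*W(x,y),z])-[260,170]+.5)*4-.5
for x in(-175,-179,-183,-187):print(x,"bar end top",q(x,45,.092),"bar end axis",q(x,45,.085),"fin top L/R",q(x,69,.113),q(x,91,.113))
im=cv2.imread("pics/s4.png");cv2.imwrite("pics/s4z.png",cv2.resize(im[290:400,420:580],None,fx=5,fy=5,interpolation=cv2.INTER_CUBIC))
E
python3 c.py
```

```text
-175 bar end top [468.0622 329.9098] bar end axis [466.881  337.8131] fin top L/R [502.1437 324.395 ] [530.6675 341.8017]
-179 bar end top [471.9419 326.8295] bar end axis [470.747  334.7303] fin top L/R [506.0465 321.2524] [534.5517 338.5922]
-183 bar end top [475.8063 323.7611] bar end axis [474.5979 331.6594] fin top L/R [509.9336 318.1223] [538.4201 335.3956]
-187 bar end top [479.6556 320.7046] bar end axis [478.4337 328.6003] fin top L/R [513.8051 315.0046] [542.2727 332.2118]
```

View pics/s4z.png

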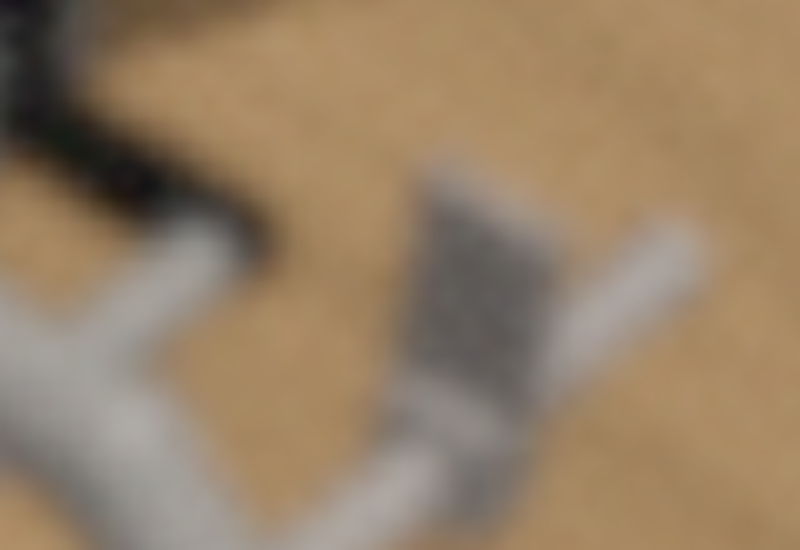

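In the zoom, the bar end is at about (265,235) and the fin's top band runs (432,170)–(565,245). The eye estimates are only good to a few mm, so I'll take averaged intensity profiles along the unit's x.

```bash
cat > p.py <<'E'
exec(open("m.py").read().split("print(\"bar L/R")[0].replace("print(","(lambda *a:0)("))
im=np.mean([cams.snapshot("scene").astype(np.float32) for _ in range(12)],0).mean(2).astype(np.float32)
t2=cv2.imread("pics/t2.png").astype(np.float32).mean(2)
def prof(n,xs,ys,z):
    uv=np.array([[proj(n,[*W(x,y),z]) for x in xs] for y in ys],np.float32)
    if n=="top": uv=(uv-np.float32([195,155])+.5)*4-.5; I=t2
    else: I=im
    return cv2.remap(I,uv[...,0].copy(),uv[...,1].copy(),cv2.INTER_LINEAR).mean(0).astype(int)
if __name__=="__main__":
    xs=np.arange(-196,-160,2);print(xs)
    print("scene fin",prof("scene",xs,np.arange(74,87,2),.113))
    print("scene bar y25-43",prof("scene",xs,np.arange(27,42,2),.085))
    print("top fin L",prof("top",xs,np.arange(86,92,1),.113));print("top fin R",prof("top",xs,np.arange(68,74,1),.113))
    xf=np.arange(-94,-66,2);print(xf);print("scene front edge",prof("scene",xf,np.arange(-20,25,3),.1));print("top front edge",prof("top",xf,np.arange(-20,25,3),.1))
    xb=np.arange(-156,-126,2);print(xb);print("top bar home",prof("top",xb,np.arange(-30,31,4),.085))
E
python3 p.py
```

```text
[-196 -194 -192 -190 -188 -186 -184 -182 -180 -178 -176 -174 -172 -170
 -168 -166 -164 -162]
scene fin [136 137 137 138 139 140 142 144 143 138 127 115 105 100 100 102 104 107]
scene bar y25-43 [137 137 136 133 127 116 100  81  63  53  52  57  64  75  88 103 116 127]
top fin L [134 133 133 133 133 133 135 142 148 141 133 131 132 132 131 131 131 132]
top fin R [132 132 131 128 131 140 142 133 124 121 130 136 131 127 125 125 125 124]
[-94 -92 -90 -88 -86 -84 -82 -80 -78 -76 -74 -72 -70 -68]
scene front edge [ 83  84  85  86  87  88  89  92  98 106 115 121 125 127]
top front edge [116 115 111 102  87  70  69  91 124 151 164 170 171 170]
[-156 -154 -152 -150 -148 -146 -144 -142 -140 -138 -136 -134 -132 -130
 -128]
top bar home [134 133 128 115  92  63  45  41  43  43  54  77 100 113 117]
```

Emit:
carry_out:
  targets:
    - [[0, -0.1, 0, 0, 0, 0, 0.5], [0, -0.2, 0, 0, 0, 0, 0.5], [0, -0.3, 0, 0, 0, 0, 0.5], [0, -0.3, 0, 0, 0, 0, 0.5], [0, -0.3, 0, 0, 0, 0, 0.5], [0, -0.3, 0, 0, 0, 0, 0.5], [0, -0.3, 0, 0, 0, 0, 0.5], [0, -0.3, 0, 0, 0, 0, 0.5]]

```text
t: 10.97
tcp_pos: [0.4702, 0.1168, 0.0881]
tool_rot: [0.711, 0.704, 0.007, 0.007]
force: [9.3, 0.2, 1.8]
finger_gap: 0.145
gripper_force: 58.8
```

```bash
python3 - <<'E'
from h import *
rel([])
E
python3 p.py | head -6; python3 -c "
from h import *
rel([])"
```

```text
t 10.9667 p [0.4702 0.1168 0.0881] yaw 89.43166384067113 f [9.3471 0.2125 1.7503] gap 0.14479788374378763 gf 58.82202744483948
[-196 -194 -192 -190 -188 -186 -184 -182 -180 -178 -176 -174 -172 -170
 -168 -166 -164 -162]
scene fin [136 137 137 137 138 140 142 143 143 138 127 115 105 100  99 101 104 107]
scene bar y25-43 [137 136 133 126 114  97  77  59  50  51  57  66  77  92 107 120 130 135]
top fin L [134 133 133 133 133 133 135 142 148 141 133 131 132 132 131 131 131 132]
top fin R [132 132 131 128 131 140 142 133 124 121 130 136 131 127 125 125 125 124]
t 11.5667 p [0.4702 0.1168 0.0881] yaw 89.43170503041213 f [ 8.777  -0.5338  3.5558] gap 0.14001043239942007 gf 58.82362246513367
```

Emit:
carry_out:
  targets:
    - [[0, -0.1, 0, 0, 0, 0, 0.5], [0, -0.2, 0, 0, 0, 0, 0.5], [0, -0.2, 0, 0, 0, 0, 0.5], [0, -0.2, 0, 0, 0, 0, 0.5], [0, -0.2, 0, 0, 0, 0, 0.5], [0, -0.2, 0, 0, 0, 0, 0.5], [0, -0.2, 0, 0, 0, 0, 0.5], [0, -0.2, 0, 0, 0, 0, 0.5], [0, -0.2, 0, 0, 0, 0, 0.5], [0, -0.2, 0, 0, 0, 0, 0.5], [0, -0.2, 0, 0, 0, 0, 0.5], [0, -0.2, 0, 0, 0, 0, 0.5]]

```text
t: 12.57
tcp_pos: [0.4684, 0.1168, 0.0881]
tool_rot: [0.711, 0.704, 0.007, 0.007]
force: [8.8, -0.3, 3.0]
finger_gap: 0.139
gripper_force: 58.8
```

```bash
python3 -c "
from h import *
rel([]);print(manip.sense()['qd'])
from station import sign_off;print(sign_off())"
```

```text
t 12.5667 p [0.4684 0.1168 0.0881] yaw 89.43086650440284 f [ 8.8406 -0.3489  3.0319] gap 0.1390913725858416 gf 58.81042242050171
[ 0.0011  0.0013 -0.0009  0.0008  0.0002 -0.0001]
the job is handed in; nothing more can be done
None
```

I handed the job in at 12.6 s with the valve at about 45° and the gripper holding the pull about 39 mm out, which I estimate is within 3 mm of the fin; the two cameras disagreed by a few mm, and sign-off returned no verdict.

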